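Release the filter cassette and put it in the tray

ROBOT

A 6-joint arm with a two-finger parallel gripper is mounted at the origin on a cart in front of the work surface, level with it; the furniture and walls round the work are solid. World frame = base frame: x ahead of the robot, y to its left, z up, the work surface at z = 0. Lengths are in mm, angles in rad, forces in N, time in s.
With the tool pointing down it reaches from about 375 to 975 mm from the base axis. Payload 3.8 kg.
Tool frame: the origin (TCP) lies midway between the tips of the shut fingers; the grasp point (between the pads) lies 19 mm behind it (env.tcp_to_grasp is the distance from the TCP to the grasp point, in mm); z points along the fingers, y is the line along which they close (so a half turn about z gives the same grasp; the last joint's range is limited). The gripper opens to 88 mm and grips with 3 to 60 N. Pads are 18 mm wide; open, the fingers measure 123 mm over their backs; the gripper's body (75 mm by 187 mm) begins 45 mm behind the grasp point.
Start: joints at [1.082, 0.264, 1.604, -0, 1.274, -0.037], TCP at [294.692, 607.268, 238.706] pointing down, gripper open.
Joint ranges: [-2.63, 2.63], [-0.94, 2.18], [0.31, 2.57], [-1.31, 4.45], [0, 2.66], [-2.55, 2.55]. Speed limits (rad/s): [2.57, 2.57, 3.14, 3.14, 3.14, 3.14].

INTERFACE

Orientations are given as a unit quaternion [x, y, z, w].
In Python, from bench import env, vision, order gives the robot as it stands. The module is installed in compiled form; this text tells all that it offers.
- The arm moves only by the tool apply_moves, never from a script. Its argument "increments" is a list of rows, each a list of 7 numbers: the shift along the tool's x, y, z normalised to -1 to 1, where 1 is 100 mm, then the turn, a rotation vector about the tool's x, y, z normalised to -1 to 1, where 1 is 2 pi rad, then the closure in counts, from 0 (fully open) to 255 (shut). In form: [[x, y, z, wx, wy, wz, claw], ...]. A call has 1 to 5 rows; each row is the pose to reach, as a shift and turn from the pose commanded when the call began, along the tool's axes at that moment, turning the shorter way round; what a row does not reach only later rows make up. A row lasts 1/10 s, in which the tool goes at most 50 mm and 8.59 degrees, less where a joint would pass 70% of its speed; a pose out of reach is approached as far as the arm can. A call with a number of a shift or a turn outside -1 to 1 is refused whole. A call with a gripper value outside its range is refused whole. The fingers move at their own pace and stop on an object; the grip force is fixed at half the most. Time passes only in rows, so rows that repeat a pose let the fingers close. It gives the time, the measured TCP pose, the force, the opening and the grip force at its end, in the units of the state.
- env.get_state(): the state, without advancing time (a new reading comes with each control period).
- vision.read_camera(name): name is "scene" or "top"; returns a dict with "img" (480x640x3 uint8, red, green, blue), "camera_matrix" (3x3 intrinsics, pixels), "cam_to_world" (4x4, takes a point from camera to world coordinates). Camera axes: x right, y down, z forward; pixel columns grow to the right and rows downward; lengths in mm; the calibration is good to about 2 mm. A picture is of the moment at which its call begins. There is no depth.
- order.hand_in(): hands the job in; it is judged then, once.
The state is a dict: "clock": time; "qpos": joint angles; "qvel": joint speeds; "tau": joint torques, N m; "eef_pos": TCP position; "orientation": TCP orientation; "contact_force": force on the tool from outside, world axes, zero at the start; "wrist_torque": the same for the moment, N m; "grip_width": finger opening in mm; "grip_force": force on a finger pad.
Only numpy, scipy, OpenCV 4.12 (cv2) and the standard library are available. Lean on these libraries where they do the work, as an engineer would, in place of code of your own. Each camera call takes 0.05 s, during which the arm holds its last target. There are 200 camera calls.

TASK

The used filter cassette is latched into the white filter unit on the bench: press it straight down until the hidden spring latch under it lets go and it pops up, then lift it out by its grip rib. Set it down upright on the floor of the steel tray, lowered in and not dropped, clear of the printed gear already lying there, then let go and leave everything else where it is.

Things in the scene. Friction and masses are not known exactly. Their poses are not given: they have to be found in the camera images.
- filter_unit: Low white housing, 130 (its x) x 110 (its y) x 62 mm high, fixed to the bench, with air slots in its sides and one rectangular well 75 (x) x 55 (y) mm in its top, in which the cassette sits. Origin: centre of its underside, on the bench; z up. The cassette's axes are parallel to the unit's at the start.
- cassette: Loose filter cassette, about 0.3 kg. Foot and cap 70 (its x) x 50 (its y) mm, narrower pleated core between them, 46 mm from underside to cap top. On the cap stands a grip rib 50 mm long (x), 22 mm thick (y), 32 mm high. Origin: centre of its underside; z up. Seated, its underside is 20 mm, cap top 66 mm and rib top 98 mm above the unit's underside. Hooks hold its foot while latched: it cannot be pulled out.
- cassette_grip (a point): Point to grip the cassette: in the rib, midway along its length and thickness, 20 mm above the cap top, 12 mm below the rib top and 66 mm above the underside. Axes as the cassette's: the fingers close along y, across the 22 mm thickness. Once released, the cassette stands loose with its rib top about 113 mm above the unit's underside and can be drawn straight up (2.5 mm play each side).
- filter_latch (a joint): Hidden latch pin under the middle of the cassette: 0 m = latched, 0.0035 m or more = released (full travel 0.006); it stays where it was pushed. Pressing the rib top with about 8 to 10 N moves the cassette down; the latch trips 3 to 4.5 mm down, a firm stop comes at 6.5 mm. When pressing ends, a spring plate lifts the cassette to 15 mm above its seated height.
- tray: Loose pressed-steel tray, 0.6 kg, 111 (its x) x 191 (its y) mm outside, 104 x 184 mm inside, walls 2 mm thick, rim 26 mm above its underside. Origin: centre of its underside; its floor is 2 mm higher; z up. The end towards its -y is empty.
- gear: Flat grey printed gear, 52 mm across and 18 mm high, lying loose on the tray floor near the tray's +y end. Origin: centre of its underside.
- timer: Bystander: white bench timer 66 x 66 x 24 mm, origin at the centre of its underside.
- wax_jar: Bystander: white jar with a screw cap, 60 mm across and 50 mm high, origin at the centre of its underside.
Things that resemble listed ones, but are neither listed nor needed, are in the scene too. There is more than one size of the cassette; the job needs the smaller.

How it is judged:
By the outcome, as a careful person would: the job done as asked, in the order asked, and still so for the second after the job is handed in, with the robot touching nothing.
It also fails if it takes over 53 s, if anything falls off the work surface, if the arm or the gripper's body presses on something with over 40 N, if the wrist force passes 120 N, or if a joint passes its speed limit or range.

## Working session

There is one attempt and no reset: what is moved stays moved. The work goes in short steps, Python scripts to look and compute and a tool call to move; the robot and the scene stay as the last step left them, time stands still between calls to the robot, and variables do not carry over. Pictures are saved under pics/ and viewed, at most 10 in all, crops included, and the job is handed in when it is done.

Besides the shell and the picture viewer there is one more tool, called after ">>>" as name(argument=value, ...) on one line, values as JSON. apply_moves: Moves the arm, as the interface text tells. Scaled input: -1 to 1 covers 100 mm each way for a shift and 2 pi rad each way for a turn. Its arguments: {"type":"object","properties":{"increments":{"type":"array"}},"required":["increments"]}

```bash
mkdir -p pics; cat > h.py <<'E'
from bench import env, vision, order
import numpy as np, cv2
from scipy.spatial.transform import Rotation as R
def shot(n,f):
    c=vision.read_camera(n); cv2.imwrite('pics/'+f,c['img'][:,:,::-1]); np.savez('pics/'+f+'.npz',**c); return c
def load(f): return dict(np.load('pics/'+f+'.npz'))
def px2w(c,uv,z):
    uv=np.atleast_2d(uv).astype(float); K=c['camera_matrix'];T=c['cam_to_world']
    d=np.c_[uv,np.ones(len(uv))]@np.linalg.inv(K).T@T[:3,:3].T; o=T[:3,3]
    return o+d*((z-o[2])/d[:,2])[:,None]
def w2px(c,p):
    p=np.atleast_2d(p).astype(float);T=c['cam_to_world']
    q=(p-T[:3,3])@T[:3,:3]@c['camera_matrix'].T
    return q[:,:2]/q[:,2:]
def inc(pos,yaw=None):
    """tool-frame scaled increment from current pose to pos with tool down, y-axis along yaw"""
    s=env.get_state(); r=R.from_quat(s['orientation']); d=r.inv().apply(np.array(pos)-s['eef_pos'])/100
    out=[d]
    if yaw is not None:
        best=None
        for k in (0,np.pi):
            y=np.array([np.cos(yaw+k),np.sin(yaw+k),0]); z=np.array([0,0,-1.]); x=np.cross(y,z)
            v=(r.inv()*R.from_matrix(np.c_[x,y,z])).as_rotvec()/(2*np.pi)
            if best is None or np.linalg.norm(v)<np.linalg.norm(best): best=v
        out.append(best)
    return np.round(np.concatenate(out),4)
E
python3 - <<'E'
from h import *
for n in('top','scene'):
    c=shot(n,n+'1.png'); print(n,c['cam_to_world'].round(2).tolist(),c['camera_matrix'].tolist())
print(env.get_state(),env.tcp_to_grasp)
E
```

```text
top [[0.02, -1.0, 0.1, 472.52], [-1.0, -0.02, 0.03, 51.29], [-0.03, -0.1, -0.99, 1140.33], [0.0, 0.0, 0.0, 1.0]] [[514.3616602067472, 0.0, 318.05440527440777], [0.0, 514.3616602067472, 237.06694725177545], [0.0, 0.0, 1.0]]
scene [[0.8, -0.32, 0.52, 1.82], [-0.61, -0.44, 0.66, -635.2], [0.02, -0.84, -0.55, 692.44], [0.0, 0.0, 0.0, 1.0]] [[475.9282325368558, 0.0, 323.8936795047543], [0.0, 475.9282325368558, 241.483046032075], [0.0, 0.0, 1.0]]
{'clock': 0.1, 'qpos': array([ 1.08212145e+00,  2.64663495e-01,  1.60523294e+00, -2.72811627e-06,
        1.27371556e+00, -3.69369521e-02]), 'qvel': array([-0.00070143, -0.00184253, -0.00169018, -0.00105593,  0.00026637,
       -0.00042407]), 'tau': array([-1.83630077e-04, -5.03621721e+01, -3.58069181e+01,  7.31164310e-02,
        2.33271299e-02, -8.12869166e-05]), 'eef_pos': array([294.37871078, 606.70715118, 237.52459749]), 'orientation': array([ 2.23952832e-01,  9.74599461e-01, -9.75341011e-04, -2.61044047e-04]), 'contact_force': array([-0.5980783 ,  0.96341325,  0.1724714 ]), 'wrist_torque': array([0.01003856, 0.01590007, 0.0222685 ]), 'grip_force': 0.0, 'grip_width': 87.7357212369458} 18.700000000000003
```

View pics/top1.png

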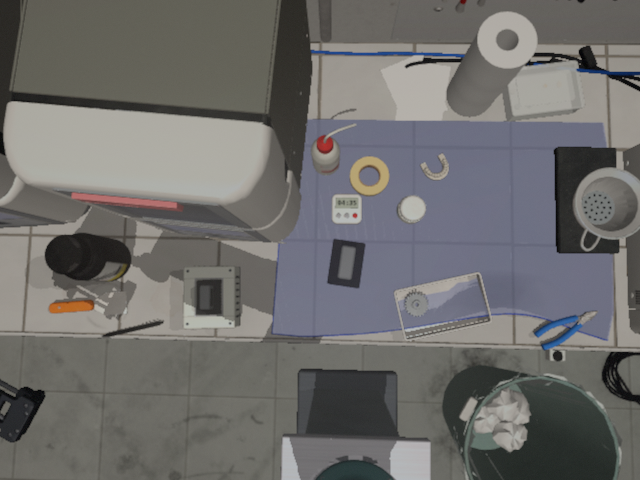

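View pics/scene1.png

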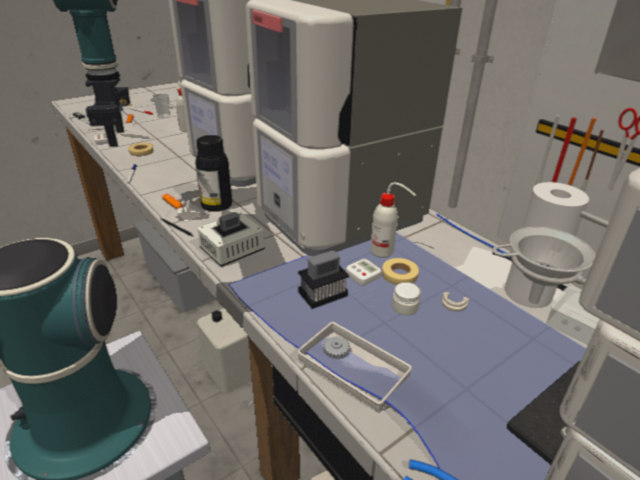

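The top view shows the white filter unit with a black cassette in it at (212,297). A loose black cassette stands at (346,263). The tray is at (443,305) with the gear at (415,303), the timer at (346,209) and the jar at (411,209). There are two cassette candidates: (212,297), which is latched in the unit, and (346,263), which is free-standing and looks larger. The task needs the one in the unit. I'll confirm with an enlarged crop.

```bash
python3 - <<'E'
from h import *
c=load('top1.png')['img'][:,:,::-1]
a=cv2.resize(c[255:340,170:255],(400,400),interpolation=cv2.INTER_CUBIC)
b=cv2.resize(c[220:305,305:390],(400,400),interpolation=cv2.INTER_CUBIC)
e=cv2.resize(c[260:345,385:500],(541,400),interpolation=cv2.INTER_CUBIC)[:,:400]
d=load('scene1.png')['img'][:,:,::-1]
cv2.imwrite('pics/crop1.png',cv2.resize(np.hstack([a,b]),(800,400)))
cv2.imwrite('pics/crop2.png',np.vstack([cv2.resize(c[262:347,385:500],(800,591),interpolation=cv2.INTER_CUBIC)]))
t=load('top1.png')
print('loose cap/foot', px2w(t,[[335,239],[364,242],[359,287],[328,283]],46).round(0).tolist())
E
```

```text
loose cap/foot [[574.0, 53.0, 46.0], [569.0, -9.0, 46.0], [473.0, 0.0, 46.0], [480.0, 66.0, 46.0]]
```

View pics/crop1.png

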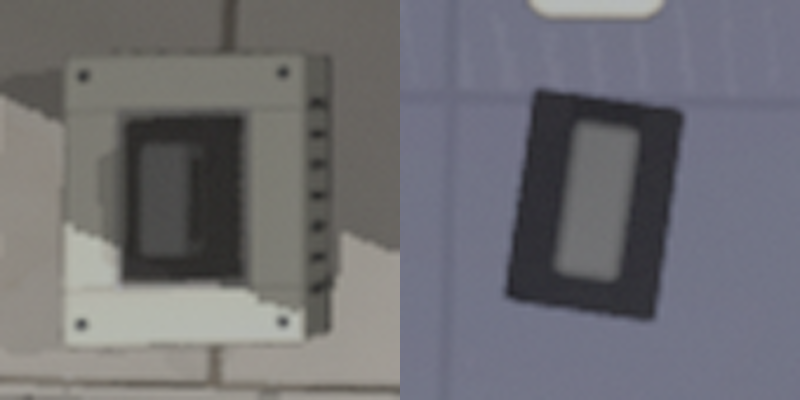

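View pics/crop2.png

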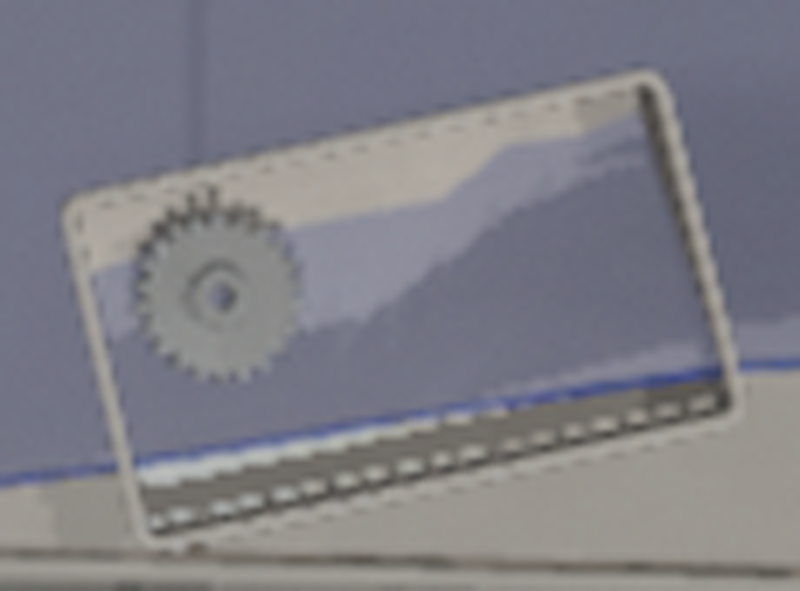

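The left crop shows the cassette seated in the unit well, with its rib about 11x24 px. The loose one has about a 96x64 mm cap, so it is the larger decoy. The second crop shows the tray rim corners at crop pixels (62,200), (655,70), (742,410) and (145,545), with the gear at (220,293) at the left (+y) end.

```bash
python3 - <<'E'
from h import *
t=load('top1.png')
f=lambda p:(np.array(p)+.5)*85/400+[170,255]-.5
u=px2w(t,f([[65,57],[305,57],[304,345],[65,345]]),62);r=px2w(t,f([[139,142],[190,142],[190,256],[139,256]]),98)
for n,a in(('unit',u),('rib',r)):
    print(n,a.mean(0).round(1),np.linalg.norm(np.diff(a,axis=0),axis=1).round(1),np.degrees(np.arctan2(*(a[0]-a[3])[1::-1])).round(1),a.round(0).tolist())
g=lambda p:(np.array(p)+.5)*115/800+[385,262]-.5
k=px2w(t,g([[62,195],[660,67],[742,412],[142,547]]),26)
print('tray',k.mean(0).round(1),np.linalg.norm(np.diff(k,axis=0),axis=1).round(1),k.round(0).tolist())
ya=(k[0]+k[3]-k[1]-k[2]);ya/=np.linalg.norm(ya);print('tray +y axis',ya.round(3),np.degrees(np.arctan2(ya[1],ya[0])))
print('gear',px2w(t,g([[219,293]]),20).round(1))
print('place',(k.mean(0)-45*ya).round(1))
# scene image check: project rib & unit
s=load('scene1.png'); im=s['img'][:,:,::-1].copy()
for P in np.r_[u,r,k,k-[0,0,26]]:
    q=w2px(s,P)[0]; cv2.circle(im,(int(q[0]),int(q[1])),1,(0,0,255),-1)
cv2.imwrite('pics/chk.png',np.hstack([cv2.resize(im[195:275,180:280],(400,320),interpolation=cv2.INTER_CUBIC),cv2.resize(im[310:414,290:420],(400,320),interpolation=cv2.INTER_CUBIC)]))
E
```

```text
unit [444.9 315.2  62. ] [108.4 127.4 106.7] 2.8 [[507.0, 372.0, 62.0], [510.0, 264.0, 62.0], [382.0, 259.0, 62.0], [380.0, 366.0, 62.0]]
rib [446.1 315.2  98. ] [22.2 48.8 22.1] 2.6 [[470.0, 327.0, 98.0], [471.0, 305.0, 98.0], [422.0, 303.0, 98.0], [421.0, 325.0, 98.0]]
tray [ 438.4 -178.2   26. ] [188.  107.2 187.3] [[469.0, -74.0, 26.0], [513.0, -257.0, 26.0], [408.0, -281.0, 26.0], [363.0, -100.0, 26.0]]
tray +y axis [-0.237  0.972  0.   ] 103.68483038454983
gear [[ 440.4 -123.6   20. ]]
place [ 449.1 -221.9   26. ]
```

View pics/chk.png

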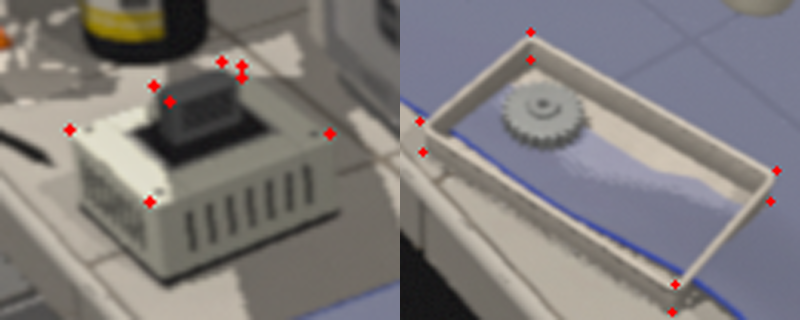

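The unit is at about (445,315) with yaw 2.7°, and its sizes agree to within 2%. The scene view suggests a shift of 1–2 mm, so I use a rib centre of (447,314.5). The tray is at (438,-178) with +y at 103.7°. Both are within reach.

```bash
python3 - <<'E'
from h import *
for p in ([325,515,240],[350,420,200],[447,314.5,150],[447,314.5,120]): print(p,inc(p,np.radians(92.7)))
s=load('scene1.png');print(px2w(s,[[215,209],[302,247]],0).round(0))
for z in (100,150,200):print(z,w2px(s,[[480,500,z]]))
E
```

```text
[325, 515, 240] [-6.758e-01 -6.915e-01 -2.340e-02 -3.000e-04 -1.000e-04 -7.940e-02]
[350, 420, 200] [-1.3155e+00 -1.4362e+00  3.7810e-01 -3.0000e-04 -1.0000e-04 -7.9400e-02]
[447, 314.5, 150] [-2.6488e+00 -1.9610e+00  8.7900e-01 -3.0000e-04 -1.0000e-04 -7.9400e-02]
[447, 314.5, 120] [-2.6488e+00 -1.9603e+00  1.1790e+00 -3.0000e-04 -1.0000e-04 -7.9400e-02]
[[503. 529.   0.]
 [595. 215.  -0.]]
100 [[208.50476079 183.8866381 ]]
150 [[206.45354663 167.23834268]]
200 [[204.31387656 149.87211135]]
```

>>> apply_moves(increments=[[-0.34,-0.35,0,0,0,-0.02,255],[-0.68,-0.69,0,0,0,-0.04,255],[-0.68,-0.69,0,0,0,-0.06,255],[-0.68,-0.69,0,0,0,-0.0794,255],[-0.68,-0.69,0,0,0,-0.0794,255]])

```text
clock: 0.6
eef_pos: [325.8, 514.8, 238.3]
orientation: [-0.023, 1.0, -0.0, -0.0]
contact_force: [-1.0, 0.4, 0.8]
grip_width: 50.2
grip_force: 0.0
```

```bash
python3 - <<'E'
from h import *
for p in ([345,420,200],[440,320,180],[447,314.5,150]): print(p,inc(p,np.radians(92.7)))
E
```

```text
[345, 420, 200] [-1.478e-01 -9.553e-01  3.833e-01 -1.000e-04 -1.000e-04 -1.000e-04]
[440, 320, 180] [-1.0503e+00 -1.9983e+00  5.8350e-01 -1.0000e-04 -1.0000e-04 -1.0000e-04]
[447, 314.5, 150] [-1.1178e+00 -2.0564e+00  8.8350e-01 -1.0000e-04 -1.0000e-04 -1.0000e-04]
```

>>> apply_moves(increments=[[-0.07,-0.48,0.19,0,0,0,255],[-0.15,-0.96,0.38,0,0,0,255],[-0.15,-0.96,0.38,0,0,0,255]])

```text
clock: 0.9
eef_pos: [343.4, 414.6, 196.5]
orientation: [-0.021, 1.0, -0.004, -0.003]
contact_force: [-0.5, -0.6, 0.1]
grip_width: 26.5
grip_force: 0.0
```

>>> apply_moves(increments=[[-0.3,-0.35,0,0,0,0,255],[-0.6,-0.7,0.1,0,0,0,255],[-0.95,-1.0,0.3,0,0,0,255],[-0.97,-1.0,0.5,0,0,0,255],[-0.97,-1.0,0.5,0,0,0,255]])

```text
clock: 1.4
eef_pos: [446.3, 323.7, 148.0]
orientation: [-0.021, 1.0, -0.001, -0.002]
contact_force: [-0.9, 0.2, 0.6]
grip_width: 0.4
grip_force: 0.0
```

```bash
python3 - <<'E'
from h import *
print(env.get_state()['eef_pos'],env.get_state()['contact_force'],env.get_state()['grip_width'])
for p in ([447,314.5,102],[447,314.5,98]): print(p,inc(p,np.radians(92.7)))
s=shot('scene','scene2.png'); im=s['img'][:,:,::-1]
t=shot('top','top2.png')['img'][:,:,::-1]
cv2.imwrite('pics/c3.png',np.hstack([cv2.resize(im[160:280,160:280],(400,400),interpolation=cv2.INTER_CUBIC),cv2.resize(t[240:340,160:260],(400,400),interpolation=cv2.INTER_CUBIC)]))
E
```

```text
[446.26475344 323.65654469 147.98830771] [-0.90671012  0.20433472  0.62189025] 0.42152562018352613
[447, 314.5, 102] [-5.500e-03 -9.070e-02  4.601e-01 -4.000e-04 -7.000e-04 -7.000e-04]
[447, 314.5, 98] [-5.700e-03 -9.070e-02  5.001e-01 -4.000e-04 -7.000e-04 -7.000e-04]
```

View pics/c3.png

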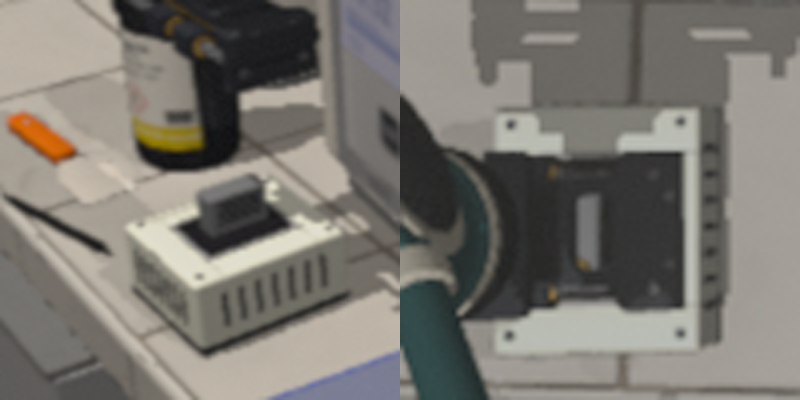

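```bash
python3 - <<'E'
from h import *
for f in('scene2.png','top2.png'):
    s=load(f)
    print(f,[w2px(s,[447,320,z])[0].round(0).tolist() for z in (98,148,190,230)])
im=load('scene2.png')['img'][:,:,::-1]
cv2.imwrite('pics/c4.png',cv2.resize(im[40:250,100:380],(800,600),interpolation=cv2.INTER_CUBIC))
E
```

```text
scene2.png [[229.0, 214.0], [227.0, 196.0], [225.0, 181.0], [224.0, 165.0]]
top2.png [[202.0, 296.0], [196.0, 297.0], [189.0, 297.0], [183.0, 298.0]]
```

View pics/c4.png

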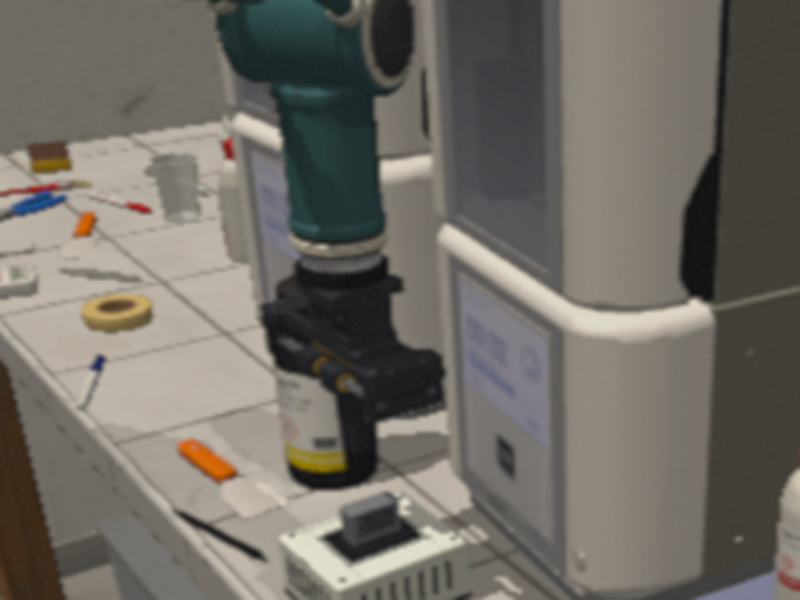

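The crop shows the arm over the unit, with the dark shut fingers above the rib and clear of the bottle and the analyser. Next I press.

>>> apply_moves(increments=[[0,-0.09,0.2,0,0,0,255],[0,-0.09,0.4,0,0,0,255],[0,-0.09,0.44,0,0,0,255],[0,-0.09,0.44,0,0,0,255]])

```text
clock: 1.9
eef_pos: [446.7, 317.0, 107.1]
orientation: [-0.024, 1.0, 0.0, -0.0]
contact_force: [-0.2, 0.1, 0.3]
grip_width: 0.4
grip_force: 0.0
```

>>> apply_moves(increments=[[0,0,0.02,0,0,0,255],[0,0,0.04,0,0,0,255],[0,0,0.05,0,0,0,255],[0,0,0.05,0,0,0,255]])

```text
clock: 2.3
eef_pos: [447.4, 316.2, 102.0]
orientation: [-0.024, 1.0, 0.0, 0.0]
contact_force: [0.0, 0.2, 0.6]
grip_width: 0.3
grip_force: 0.0
```

>>> apply_moves(increments=[[0,-0.015,0.01,0,0,0,255],[0,-0.015,0.03,0,0,0,255],[0,-0.015,0.05,0,0,0,255],[0,-0.015,0.07,0,0,0,255],[0,-0.015,0.07,0,0,0,255]])

```text
clock: 2.8
eef_pos: [447.7, 314.5, 95.3]
orientation: [-0.023, 1.0, 0.0, 0.0]
contact_force: [-0.5, -0.6, 4.0]
grip_width: 0.7
grip_force: 2.2
```

>>> apply_moves(increments=[[0,0,0.01,0,0,0,255],[0,0,0.02,0,0,0,255],[0,0,0.02,0,0,0,255]])

```text
clock: 3.1
eef_pos: [447.7, 314.6, 93.5]
orientation: [-0.024, 1.0, 0.0, 0.0]
contact_force: [-1.8, -1.4, 5.4]
grip_width: 0.5
grip_force: 2.9
```

>>> apply_moves(increments=[[0,0,0.01,0,0,0,255],[0,0,0.02,0,0,0,255],[0,0,0.02,0,0,0,255]])

```text
clock: 3.4
eef_pos: [447.8, 314.6, 91.9]
orientation: [-0.024, 1.0, 0.0, 0.0]
contact_force: [-1.5, -0.8, 7.9]
grip_width: 0.3
grip_force: 3.9
```

>>> apply_moves(increments=[[0,0,0.01,0,0,0,255],[0,0,0.01,0,0,0,255]])

```text
clock: 3.6
eef_pos: [448.0, 314.7, 91.9]
orientation: [-0.024, 1.0, 0.0, 0.0]
contact_force: [-4.1, -2.8, 12.8]
grip_width: 0.6
grip_force: 6.5
```

The tool has met the firm stop about 6 mm down. I'll back off, open the gripper, and look to confirm the release.

>>> apply_moves(increments=[[0,0,-0.1,0,0,0,255],[0,0,-0.25,0,0,0,255],[0,0,-0.45,0,0,0,255],[0,0,-0.5,0,0,0,0],[0,0,-0.5,0,0,0,0]])

```text
clock: 4.1
eef_pos: [448.3, 315.1, 141.2]
orientation: [-0.024, 1.0, 0.001, 0.001]
contact_force: [0.5, 0.0, -0.2]
grip_width: 14.2
grip_force: 0.0
```

>>> apply_moves(increments=[[0,0,0,0,0,0,0],[0,0,0,0,0,0,0],[0,0,0,0,0,0,0],[0,0,0,0,0,0,0],[0,0,0,0,0,0,0]])

```text
clock: 4.6
eef_pos: [447.1, 314.4, 139.3]
orientation: [-0.024, 1.0, -0.0, -0.0]
contact_force: [1.2, -0.7, 0.6]
grip_width: 54.5
grip_force: 0.0
```

```bash
python3 - <<'E'
from h import *
print(env.get_state()['eef_pos'],env.get_state()['contact_force'],env.get_state()['grip_width'])
im=shot('scene','scene3.png')['img'][:,:,::-1]
t=shot('top','top3.png')['img'][:,:,::-1]
o=load('scene2.png')['img'][:,:,::-1]
f=lambda a:cv2.resize(a,(400,400),interpolation=cv2.INTER_CUBIC)
cv2.imwrite('pics/c5.png',np.hstack([f(o[170:270,180:280]),f(im[170:270,180:280])]))
E
```

```text
[447.13524405 314.37076558 139.25823924] [ 1.18843731 -0.68078793  0.57484202] 54.51225587611811
```

View pics/c5.png

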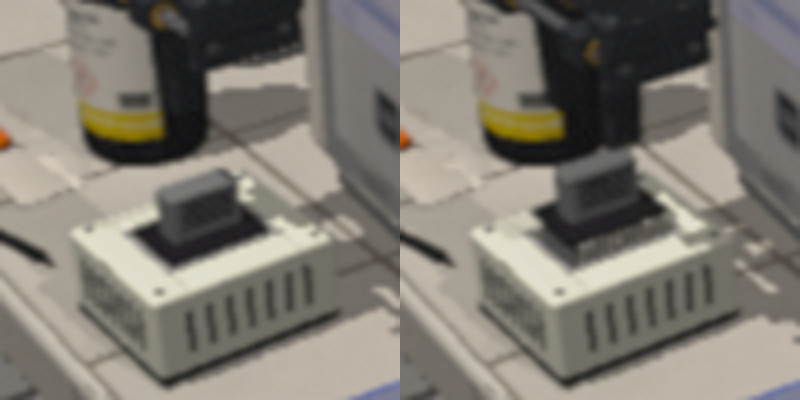

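On the right the cassette has popped up: the pleats show above the housing at crop (620,240), so it is released. Now I go down to grip the rib.

>>> apply_moves(increments=[[0,0,0,0,0,0,0],[0,0,0,0,0,0,0],[0,0,0,0,0,0,0],[0,0,0.2,0,0,0,0],[0,0,0.2,0,0,0,0]])

```text
clock: 5.2
eef_pos: [445.8, 313.5, 117.6]
orientation: [-0.024, 1.0, -0.001, -0.002]
contact_force: [0.2, -0.5, 0.3]
grip_width: 88.1
grip_force: 0.0
```

>>> apply_moves(increments=[[0,0,0.15,0,0,0,0],[0,0,0.3,0,0,0,0],[0,0,0.34,0,0,0,0],[0,0,0.34,0,0,0,0]])

```text
clock: 5.6
eef_pos: [446.4, 313.9, 84.2]
orientation: [-0.024, 1.0, -0.001, -0.001]
contact_force: [0.0, 0.6, 0.4]
grip_width: 88.1
grip_force: 0.0
```

>>> apply_moves(increments=[[0,0,0,0,0,0,255],[0,0,0,0,0,0,255],[0,0,0,0,0,0,255],[0,0,0,0,0,0,255],[0,0,0,0,0,0,255]])

```text
clock: 6.1
eef_pos: [447.5, 314.6, 86.1]
orientation: [-0.024, 1.0, 0.0, 0.0]
contact_force: [0.0, 0.2, -0.2]
grip_width: 50.2
grip_force: 0.0
```

>>> apply_moves(increments=[[0,0,0,0,0,0,255],[0,0,0,0,0,0,255],[0,0,0,0,0,0,255],[0,0,0,0,0,0,255],[0,0,0,0,0,0,255]])

```text
clock: 6.6
eef_pos: [447.4, 314.7, 85.7]
orientation: [-0.024, 1.0, 0.0, 0.0]
contact_force: [-0.1, 1.3, -0.8]
grip_width: 21.7
grip_force: 29.9
```

>>> apply_moves(increments=[[0,0,-0.1,0,0,0,255],[0,0,-0.2,0,0,0,255],[0,0,-0.3,0,0,0,255],[0,0,-0.4,0,0,0,255],[0,0,-0.5,0,0,0,255]])

```text
clock: 7.1
eef_pos: [447.5, 314.5, 136.9]
orientation: [-0.024, 1.0, 0.0, 0.0]
contact_force: [0.3, -0.1, -3.5]
grip_width: 22.1
grip_force: 29.9
```

>>> apply_moves(increments=[[0,0,-0.2,0,0,0,255],[0,0,-0.4,0,0,0,255],[0,0,-0.6,0,0,0,255],[0,0,-0.8,0,0,0,255],[0,0,-0.8,0,0,0,255]])

```text
clock: 7.6
eef_pos: [449.3, 315.8, 219.9]
orientation: [-0.024, 1.0, 0.002, 0.003]
contact_force: [0.6, 0.6, -2.7]
grip_width: 22.0
grip_force: 29.9
```

```bash
python3 - <<'E'
from h import *
s=env.get_state();print(s['eef_pos'],s['contact_force'],s['wrist_torque'],s['grip_width'],s['qpos'])
for a in (13.7,-76.3,103.7): print(a,inc([449,-222,215],np.radians(a)))
E
```

```text
[449.33964976 315.77562143 219.90289162] [ 0.55798512  0.60245101 -2.67872188] [ 0.03500256 -0.0664218   0.03556137] 22.006612651169686 [ 5.67243604e-01  3.46542314e-02  1.90097583e+00 -4.39212622e-05
  1.19872939e+00 -1.05067111e+00]
13.7 [ 2.5700e-01 -5.3718e+00  2.8300e-02  1.2000e-03  4.0000e-04  2.1940e-01]
-76.3 [ 2.5700e-01 -5.3718e+00  2.8300e-02  5.0000e-04  1.1000e-03 -3.0600e-02]
103.7 [ 2.5700e-01 -5.3718e+00  2.8300e-02  5.0000e-04  1.1000e-03 -3.0600e-02]
```

Grip is firm: 22 mm opening and about 2.7 N of weight. Now I carry it across at height.

>>> apply_moves(increments=[[0.03,-0.3,0,0,0,0,255],[0.05,-0.65,0,0,0,0,255],[0.05,-1.0,0,0,0,0,255],[0.05,-1.0,0,0,0,0,255]])

```text
clock: 8.0
eef_pos: [446.1, 210.9, 214.5]
orientation: [-0.022, 1.0, -0.001, -0.001]
contact_force: [-0.0, 0.4, -4.2]
grip_width: 21.8
grip_force: 30.0
```

>>> apply_moves(increments=[[0.03,-0.35,0,0,0,0,255],[0.05,-0.7,0,0,0,0,255],[0.05,-1.0,0,0,0,0,255],[0.05,-1.0,0,0,0,0,255]])

```text
clock: 8.4
eef_pos: [446.4, 111.9, 215.0]
orientation: [-0.022, 1.0, -0.001, -0.0]
contact_force: [-0.4, 0.3, -2.8]
grip_width: 21.9
grip_force: 30.0
```

>>> apply_moves(increments=[[0.03,-0.35,0,0,0,0,255],[0.05,-0.7,0,0,0,0,255],[0.05,-1.0,0,0,0,0,255],[0.05,-1.0,0,0,0,0,255]])

```text
clock: 8.8
eef_pos: [446.6, 12.4, 215.3]
orientation: [-0.022, 1.0, -0.0, -0.0]
contact_force: [-1.8, -0.1, -2.7]
grip_width: 21.6
grip_force: 30.0
```

>>> apply_moves(increments=[[0.03,-0.35,0,0,0,0,255],[0.05,-0.7,0,0,0,0,255],[0.05,-1.0,0,0,0,0,255],[0.05,-1.0,0,0,0,0,255]])

```text
clock: 9.2
eef_pos: [446.8, -87.4, 215.5]
orientation: [-0.022, 1.0, -0.0, 0.0]
contact_force: [0.3, 0.3, -3.8]
grip_width: 21.6
grip_force: 30.0
```

>>> apply_moves(increments=[[0.03,-0.35,0,0,0,-0.01,255],[0.05,-0.7,0,0,0,-0.02,255],[0.05,-1.0,0,0,0,-0.0306,255],[0.05,-1.0,0,0,0,-0.0306,255],[0.05,-1.0,0,0,0,-0.0306,255]])

```text
clock: 9.7
eef_pos: [446.3, -184.9, 215.2]
orientation: [-0.119, 0.993, 0.001, -0.0]
contact_force: [-0.7, -0.2, -3.6]
grip_width: 21.8
grip_force: 30.0
```

```bash
python3 - <<'E'
from h import *
s=env.get_state();print(s['eef_pos'],s['contact_force'],s['grip_width'],s['qpos'])
print(inc([449,-222,120],np.radians(103.7)),inc([449,-222,56],np.radians(103.7)))
E
```

```text
[ 446.31577057 -184.90755803  215.23177556] [-0.69945269 -0.18000169 -3.63887535] 21.755262575623718 [-4.45309453e-01 -8.68404720e-02  2.02823138e+00  1.48082522e-03
  1.20141277e+00 -2.25464865e+00]
[ 6.130e-02 -3.685e-01  9.516e-01  3.000e-04 -0.000e+00 -2.000e-04] [ 6.1300e-02 -3.6970e-01  1.5916e+00  3.0000e-04 -0.0000e+00 -2.0000e-04]
```

>>> apply_moves(increments=[[0.06,-0.37,0,0,0,0,255],[0.06,-0.37,0.3,0,0,0,255],[0.06,-0.37,0.6,0,0,0,255],[0.06,-0.37,0.9,0,0,0,255],[0.06,-0.37,0.95,0,0,0,255]])

```text
clock: 10.2
eef_pos: [446.2, -219.8, 116.5]
orientation: [-0.12, 0.993, 0.003, -0.003]
contact_force: [-0.6, 0.8, -2.8]
grip_width: 21.7
grip_force: 30.0
```

```bash
python3 - <<'E'
from h import *
s=env.get_state();print(s['eef_pos'],s['contact_force'],s['grip_width'])
print(inc([449,-222,56],np.radians(103.7)))
f=lambda a:cv2.resize(a,(400,400),interpolation=cv2.INTER_CUBIC)
a=shot('scene','scene4.png')['img'][:,:,::-1];b=shot('top','top4.png')['img'][:,:,::-1]
cv2.imwrite('pics/c6.png',np.hstack([f(a[250:420,270:440]),f(b[235:365,380:510])]))
E
```

```text
[ 446.16068637 -219.83850418  116.54201397] [-0.56630088  0.83751851 -2.84267831] 21.74966068808773
[-2.590e-02 -3.170e-02  6.051e-01  1.000e-03 -9.000e-04  2.000e-04]
```

View pics/c6.png

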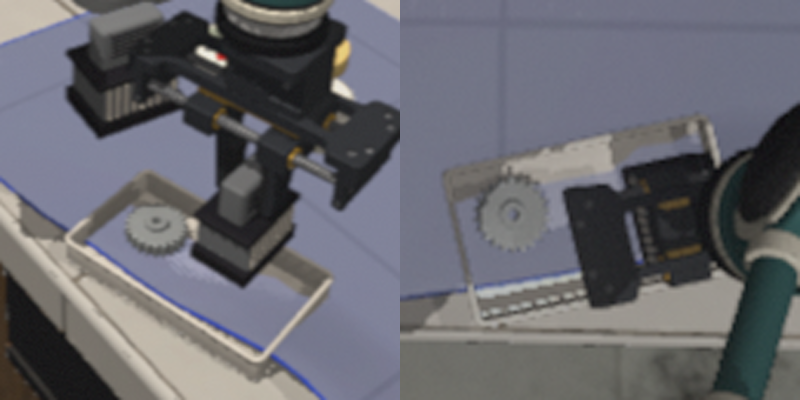

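The cassette hangs upright over the empty end of the tray, clear of the gear at crop (512,212), with its axes matching the tray's. I'll lower it slowly.

>>> apply_moves(increments=[[0,0,0.2,0,0,0,255],[0,0,0.4,0,0,0,255],[0,0,0.58,0,0,0,255],[0,0,0.58,0,0,0,255],[0,0,0.58,0,0,0,255]])

```text
clock: 10.8
eef_pos: [450.1, -223.6, 64.3]
orientation: [-0.12, 0.993, -0.001, 0.001]
contact_force: [0.4, 0.0, -2.5]
grip_width: 22.0
grip_force: 30.0
```

>>> apply_moves(increments=[[0,0,0.015,0,0,0,255],[0,0,0.03,0,0,0,255],[0,0,0.04,0,0,0,255],[0,0,0.04,0,0,0,255]])

```text
clock: 11.2
eef_pos: [449.0, -223.6, 59.0]
orientation: [-0.119, 0.993, -0.0, 0.0]
contact_force: [-0.1, 0.1, -3.6]
grip_width: 22.0
grip_force: 30.0
```

>>> apply_moves(increments=[[0,0,0.01,0,0,0,255],[0,0,0.02,0,0,0,255],[0,0,0.03,0,0,0,255],[0,0,0.04,0,0,0,255],[0,0,0.04,0,0,0,255]])

```text
clock: 11.7
eef_pos: [448.7, -223.4, 54.4]
orientation: [-0.119, 0.993, 0.0, -0.0]
contact_force: [-0.0, -0.1, -2.8]
grip_width: 21.9
grip_force: 30.0
```

>>> apply_moves(increments=[[0,0,0.01,0,0,0,255],[0,0,0.02,0,0,0,255],[0,0,0.02,0,0,0,255]])

```text
clock: 12.0
eef_pos: [448.9, -223.5, 52.7]
orientation: [-0.119, 0.993, -0.0, 0.0]
contact_force: [0.0, 0.1, -3.6]
grip_width: 21.8
grip_force: 30.0
```

>>> apply_moves(increments=[[0,0,0.005,0,0,0,255],[0,0,0.01,0,0,0,255],[0,0,0.01,0,0,0,255]])

```text
clock: 12.3
eef_pos: [448.9, -223.5, 52.6]
orientation: [-0.119, 0.993, -0.0, -0.0]
contact_force: [-3.8, 0.6, 5.3]
grip_width: 21.7
grip_force: 30.0
```

>>> apply_moves(increments=[[0,0,0.005,0,0,0,255],[0,0,0.01,0,0,0,255],[0,0,0.01,0,0,0,255]])

```text
clock: 12.6
eef_pos: [448.9, -223.6, 52.6]
orientation: [-0.119, 0.993, 0.0, -0.0]
contact_force: [-6.8, 3.3, 12.8]
grip_width: 21.5
grip_force: 30.0
```

The cassette is on the floor. I'll relieve the load, open the fingers and rise.

>>> apply_moves(increments=[[0,0,-0.01,0,0,0,255],[0,0,-0.015,0,0,0,255],[0,0,-0.015,0,0,0,120],[0,0,-0.015,0,0,0,120],[0,0,-0.015,0,0,0,120]])

```text
clock: 13.1
eef_pos: [449.2, -223.7, 52.2]
orientation: [-0.119, 0.993, -0.0, 0.0]
contact_force: [-0.2, 0.4, -0.7]
grip_width: 43.9
grip_force: 0.0
```

>>> apply_moves(increments=[[0,0,0,0,0,0,120],[0,0,0,0,0,0,120],[0,0,0,0,0,0,120],[0,0,0,0,0,0,120]])

```text
clock: 13.5
eef_pos: [448.9, -223.5, 52.2]
orientation: [-0.119, 0.993, 0.0, -0.0]
contact_force: [0.7, 1.0, 1.4]
grip_width: 46.7
grip_force: 0.0
```

>>> apply_moves(increments=[[0,0,-0.15,0,0,0,120],[0,0,-0.35,0,0,0,120],[0,0,-0.7,0,0,0,120],[0,0,-1.0,0,0,0,120],[0,0,-1.0,0,0,0,120]])

```text
clock: 14.0
eef_pos: [452.0, -225.3, 157.2]
orientation: [-0.119, 0.993, -0.003, 0.004]
contact_force: [1.0, -1.3, 0.6]
grip_width: 46.8
grip_force: 0.0
```

>>> apply_moves(increments=[[0,0.3,-0.3,0,0,0,120],[0,0.6,-0.6,0,0,0,120],[0,1.0,-0.8,0,0,0,120],[0,1.0,-0.8,0,0,0,120],[0,1.0,-0.8,0,0,0,120]])

```text
clock: 14.5
eef_pos: [425.1, -126.0, 231.9]
orientation: [-0.12, 0.993, -0.0, 0.0]
contact_force: [1.2, -0.3, 0.4]
grip_width: 47.0
grip_force: 0.0
```

```bash
python3 - <<'E'
from h import *
s=env.get_state();print(s['eef_pos'],s['contact_force'],s['grip_width'])
a=shot('scene','scene5.png')['img'][:,:,::-1];b=shot('top','top5.png')['img'][:,:,::-1]
cv2.imwrite('pics/c7.png',np.hstack([cv2.resize(a[230:430,260:460],(400,400)),cv2.resize(b[170:370,310:510],(400,400))]))
E
```

```text
[ 425.11612001 -125.99870748  231.92469591] [ 1.1646693  -0.33882415  0.41691255] 46.97728630931437
```

View pics/c7.png

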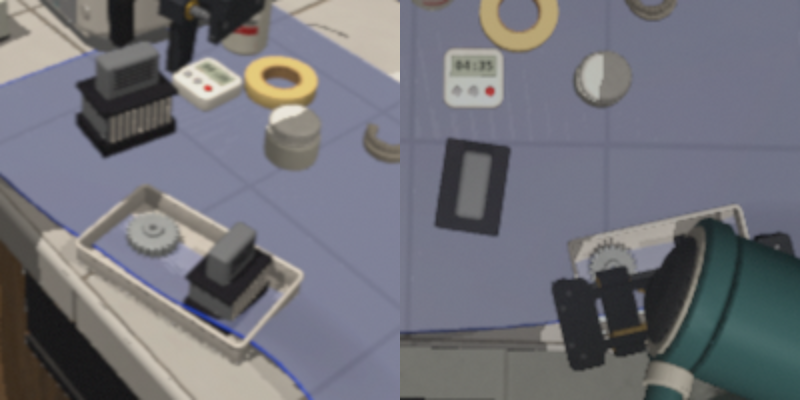

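The cassette stands upright on the tray floor, at about crop (230,275), clear of the gear at (153,232). The bystanders have not moved and the arm is clear.

```bash
python3 -c "
from h import *
print(order.hand_in())"
```

```text
the job is handed in; nothing more can be done
None
```

The job is handed in: the cassette was unlatched, lifted out and set upright on the floor of the tray, clear of the gear, in about 15 s, with nothing else visibly moved in the last pictures.

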